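# Stand the toppled cup up into the punching jig and swing the bush plate over it

## Robot

A 6-joint arm with a two-finger parallel gripper is mounted at the origin on a cart in front of the work surface, level with it; the furniture and walls round the work are solid. World frame = base frame: x ahead of the robot, y to its left, z up, the work surface at z = 0. Lengths are in mm, angles in rad, forces in N, time in s.
With the tool pointing down it reaches from about 350 to 975 mm from the base axis. Payload 7.1 kg.
Tool frame: the origin (TCP) lies at the very end of the fingers, on their centre line; the grasp point (between the pads) lies 19 mm behind it; x points along the fingers, z is the direction in which the jaws open and shut, and the axes are right-handed (so a half turn about x gives the same grasp; the last joint's range is limited). The gripper opens to 88 mm and grips with 3 to 60 N. Pads are 20 mm wide; open, the fingers measure 115 mm over their backs; the gripper's body (75 mm by 178 mm) begins 61 mm behind the grasp point.
Start: joints at [1.164, 0.423, 1.63, -0, 1.089, -0.019], TCP at [236.313, 578.585, 222.675] pointing down, gripper open.
Joint ranges: [-3, 3], [-0.9, 2.11], [0.09, 2.58], [-1.31, 4.45], [0.11, 2.69], [-2.54, 2.54]. Speed limits (rad/s): [2.39, 2.39, 3.01, 3.14, 3.14, 3.14].

## Interface

Orientations are given as a rotation vector (axis times angle).
In Python, from workcell import * gives the robot as it stands.
- The arm moves only by the shell command python3 -m crank 'ROWS'. ROWS is JSON, a list of rows, each a list of 3 entries, a list of its own where there are three numbers: the shift along the tool's x, y, z in cm, then the turn, a rotation vector about the tool's x, y, z in degrees, then the finger opening in cm, from 0 to 8.78. In form: [[[dx, dy, dz], [rx, ry, rz], claw], ...]. A call has 1 to 5 rows; each row shifts and turns the commanded pose from where the row before left it, along the tool's axes as they then stand; what a row does not reach is not made up. A row lasts 1/8 s, in which the tool goes at most 62.5 mm and 10.7 degrees, less where a joint would pass 70% of its speed; a pose out of reach is approached as far as the arm can. A call with a gripper value outside its range is refused whole. The fingers move at their own pace and stop on an object; the grip force is fixed at half the most. Time passes only in rows, so rows that do not move let the fingers close. It gives the time, the measured TCP pose, the force and the opening at its end, in the units of the state.
- get_obs(): the state, without advancing time (a new reading comes with each control period).
- get_image(name): name is "scene" or "top" or "wrist"; returns a dict with "pixels" (480x640x3 uint8, red, green, blue), "mtx" (3x3 intrinsics, pixels), "view" (4x4, takes a point from world to camera coordinates). Camera axes: x right, y down, z forward; pixel columns grow to the right and rows downward; lengths in mm; the calibration is good to about 2 mm. A picture is of the moment at which its call begins. There is no depth.
- close_job(): hands the job in, once; it reports no verdict.
The state is a dict: "t": time; "qpos": joint angles; "qvel": joint speeds; "joint_torque": joint torques, N m; "ee_pos": TCP position; "orientation": TCP orientation; "ft_force": force on the tool from outside, world axes, zero at the start; "moment": the same for the moment, N m; "width": finger opening in mm.
Only numpy, scipy, OpenCV 4.12 (cv2) and the standard library are available. Lean on these libraries where they do the work, as an engineer would, in place of code of your own. Each camera call takes 0.05 s, during which the arm holds its last target.

## Task

The steel cup in front of the punching jig has been knocked onto its side. Without gripping or lifting it, push at its upper rim to tip it up onto the jig's base plate, standing on its base, and push it on between the guide rails until it is fully home against the end bar; then push the hinged bush plate over until it lies shut above the cup. Push gently and leave the other things on the bench where they are.

Things in the scene. Friction and masses are not known exactly. Their poses are not given: they have to be found in the camera images.
- work_cup: The toppled steel cup, 64 mm diameter, 47 mm high, hollow, loose, 0.1 to 0.2 kg. Origin: centre of its base's outside; z axis runs from base to mouth. It starts lying on the bench, base toward the jig's front edge and 6 to 18 mm from it. Pushed at the upper rim it slides to the plate's edge, tips over it and, past about 45 degrees, drops upright onto the plate by itself.
- cup_centre (a point): The middle of the cup, on its axis, 23.5 mm from the base; about 32 mm above the bench while the cup lies. The cup's wall is about 3 mm thick.
- jig: The punching jig, fixed to the bench. Origin at bench level; x = the way a cup is pushed in, y left of it, z up. Base plate 6 mm thick, x -60 to +77, y -71 to +75 mm. Guide rails 18 mm high: 91 mm apart at x -52, tapering to 67 at x 0; end bar 26 mm high at x 37. Hinge bracket y 48 to 64, x -18 to +28 mm, 69 mm high. Rest post, 14 mm diameter, x 5, y -56 mm, 57 mm high.
- jig_front_edge (a point): Middle of the base plate's front edge, on its top face (6 mm above the bench).
- jig_home (a point): The place on the base plate's top face where the centre of the cup's base lies when the cup stands fully home against the end bar, between the rails; 65 mm behind the front edge.
- leaf (a joint): Hinge angle of the bush plate (leaf), rad: 0 = shut, level above the cup on the rest post; 1.57 = upright over the hinge; 2.35 = leaning fully back, outward to the jig's left. Starts between 2.05 and 2.3. A friction hinge: it stays where it is left; about 2 to 4 N at its free end moves it.
- leaf_hinge (a point): Middle of the hinge axis (parallel to the jig's x axis), 61 mm above the bench, 56 mm to the left of jig_home and level with it in x.
- leaf_tip (a point): Middle of the free end of the bush plate, at mid-thickness, 122 mm from the hinge axis. The plate is 8 mm thick and 44 mm wide; the last 22 mm are a finger tab 26 mm wide. Shut, its underside is 57 mm and its top 65 mm above the bench.
- caliper: Steel caliper lying flat, 84 x 212 x 13 mm, to the right of the work; a bystander. Origin: centre of its underside.
- chuck_key: T-handled chuck key lying flat, 110 x 117 x 18 mm, to the left of the cup; a bystander. Origin: centre of its underside.
- cup_31: An upright steel cup, 64 mm diameter, 47 mm high; a bystander. Origin: centre of its underside.
- cup_32: Another upright steel cup of the same size; a bystander. Origin: centre of its underside.
- leaf_bush (a point): Centre of the punch bush in the bush plate, at mid-thickness, 56 mm from the hinge axis. Its head (29 mm wide) stands 4 mm over the plate's outer face (upper when shut); its nose (20 mm diameter) reaches 22 mm below the plate, into the cup's mouth when shut.

How it is judged (in metres and radians):
On the way:
1. the cup stands upright and fully home against the end bar while the bush plate is still open (angle between work_cup's own z axis and vertical below 0.08 rad and distance between work_cup and jig_home below 0.005 m and value of joint leaf above 1.5 rad), for 0.2 s.
At the end, for the whole second after the job is handed in: The cup stands upright on the base plate (within 0.08 rad), its base centre within 5 mm of the home point, at rest, and the bush plate is shut (within 0.06 rad) (angle between work_cup's own z axis and vertical below 0.08 rad and distance between work_cup and jig_home below 0.005 m and linear speed of work_cup below 0.02 m/s and value of joint leaf below 0.06 rad); the robot touches nothing.
It fails at once if the cup is lifted or carried (height (world z) of cup_centre above 0.06 m or height (world z) of work_cup above 0.05 m).
It fails at once if the cup is squeezed or pushed hard (over 40 N) (contact force between the fingers and work_cup above 40 N).
It fails at once if the bush plate is pressed hard (over 60 N) (contact force between the fingers and leaf above 60 N).
It fails at once if another thing on the bench is disturbed (over 20 mm) (distance of any of caliper, chuck_key, cup_31, cup_32 from where it was at the start of the episode above 0.02 m).
It also fails if it takes over 61 s, if anything falls off the work surface, if the arm or the gripper's body presses on something with over 40 N, if the wrist force passes 120 N, or if a joint passes its speed limit or range.

## Working session

There is one attempt and no reset: what is moved stays moved. The work goes in short steps, Python scripts to look and compute and a shell command to move; the robot and the scene stay as the last step left them, time stands still between calls to the robot, and variables do not carry over. Pictures are saved under pics/ and viewed, and the job is handed in when it is done.

```bash
mkdir -p pics; ls; python3 - <<'E'
from workcell import *
import cv2
o=get_obs();print({k:o[k] for k in('t','qpos','ee_pos','orientation','ft_force','width')})
for n in('scene','top','wrist'):
    i=get_image(n);cv2.imwrite(f'pics/{n}0.png',i['pixels'][:,:,::-1]);print(n,i['mtx'].round(1).tolist(),i['view'].round(3).tolist())
E
```

```text
pics
{'t': 0.0, 'qpos': array([ 1.16403355e+00,  4.23818734e-01,  1.63068483e+00, -2.29818822e-06,
        1.08861523e+00, -1.89959004e-02]), 'ee_pos': array([236.07938538, 578.09413178, 221.91753892]), 'orientation': array([-0.91985041,  1.36936932,  0.91848474]), 'ft_force': array([-0.8601222 , -0.69578142,  0.55939656]), 'width': 87.99573644059882}
scene [[514.7, 0.0, 315.2], [0.0, 514.7, 234.1], [0.0, 0.0, 1.0]] [[0.833, -0.552, 0.024, -286.498], [-0.274, -0.451, -0.85, 278.346], [0.48, 0.702, -0.527, 590.719], [0.0, 0.0, 0.0, 1.0]]
top [[549.0, 0.0, 319.8], [0.0, 549.0, 242.1], [0.0, 0.0, 1.0]] [[-0.018, -1.0, -0.022, 258.109], [-0.998, 0.019, -0.058, 483.919], [0.058, 0.021, -0.998, 1299.255], [0.0, 0.0, 0.0, 1.0]]
wrist [[385.5, 0.0, 319.5], [0.0, 385.5, 243.3], [0.0, 0.0, 1.0]] [[0.377, 0.926, -0.002, -624.878], [0.883, -0.359, 0.303, -36.602], [0.28, -0.116, -0.953, 390.64], [0.0, 0.0, 0.0, 1.0]]
```

View pics/scene0.png

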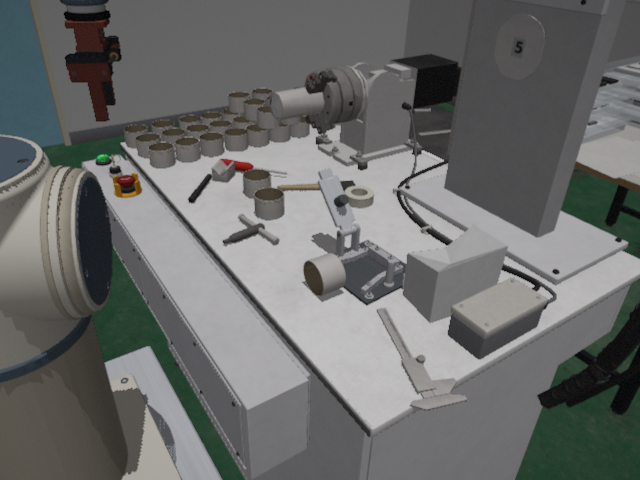

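View pics/top0.png

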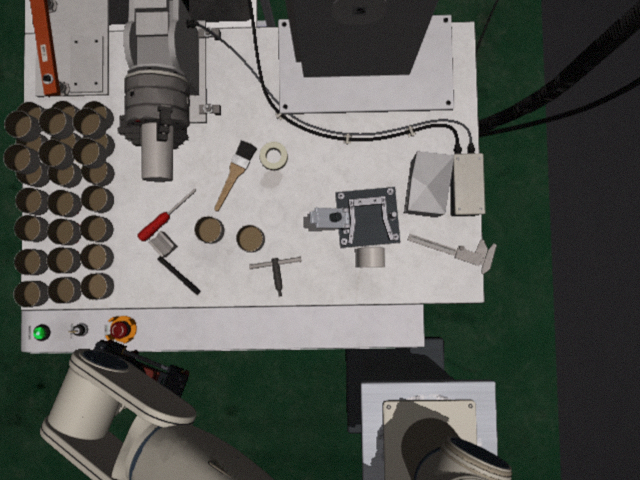

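View pics/wrist0.png

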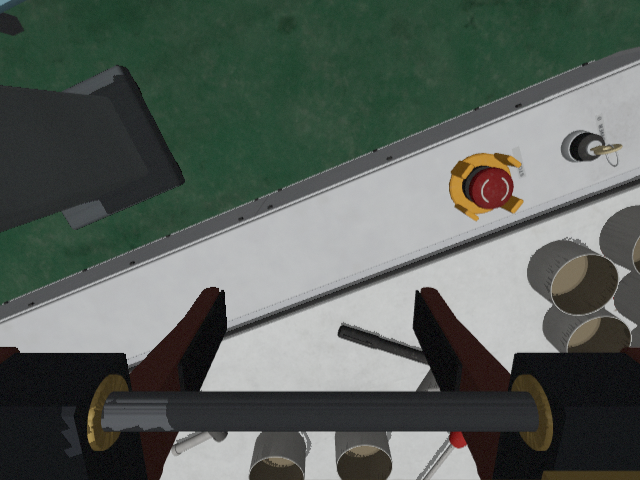

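The scene view shows the lying cup at about (323,273) with its mouth toward the robot, the jig plate at about (370,270), and the leaf leaning left at about (335,200). In the top view the jig plate is at about (368,217), the cup at (370,257), the chuck key at (277,268) and the caliper at (450,250). Next I'll zoom in to pick points.

```bash
cat > h.py <<'E'
from workcell import *
import cv2,numpy as np
def crop(n,x0,y0,x1,y1,s,f):
    i=get_image(n);p=i['pixels'][y0:y1,x0:x1,::-1]
    p=cv2.resize(p,None,fx=s,fy=s,interpolation=cv2.INTER_CUBIC)
    for x in range((x0+9)//10*10,x1,10):
        cv2.line(p,((x-x0)*s,0),((x-x0)*s,6),(0,0,255),1)
        if x%20==0: cv2.putText(p,str(x),((x-x0)*s,16),0,.35,(0,0,255),1)
    for y in range((y0+9)//10*10,y1,10):
        cv2.line(p,(0,(y-y0)*s),(6,(y-y0)*s),(0,0,255),1)
        if y%20==0: cv2.putText(p,str(y),(8,(y-y0)*s+4),0,.35,(0,0,255),1)
    cv2.imwrite('pics/'+f,p)
def ray(i,u,v):
    V=i['view'];R=V[:3,:3];c=-R.T@V[:3,3]
    return c,R.T@np.linalg.inv(i['mtx'])@np.array([u,v,1.])
def onz(i,u,v,z):
    c,d=ray(i,u,v);return c+d*(z-c[2])/d[2]
def proj(i,p):
    q=i['view'][:3,:3]@np.array(p,float)+i['view'][:3,3];q=i['mtx']@q;return q[:2]/q[2]
def tri(a,b):
    A=[];B=[]
    for c,d in(a,b):
        d=d/np.linalg.norm(d);P=np.eye(3)-np.outer(d,d);A.append(P);B.append(P@c)
    x=np.linalg.solve(sum(A),sum(B));return x,[np.linalg.norm(P@x-q) for P,q in zip(A,B)]
E
python3 - <<'E'
from h import *
crop('top',290,170,420,280,6,'topz.png')
crop('scene',290,150,420,310,5,'scz.png')
E
```

```text
(no output)
```

View pics/topz.png

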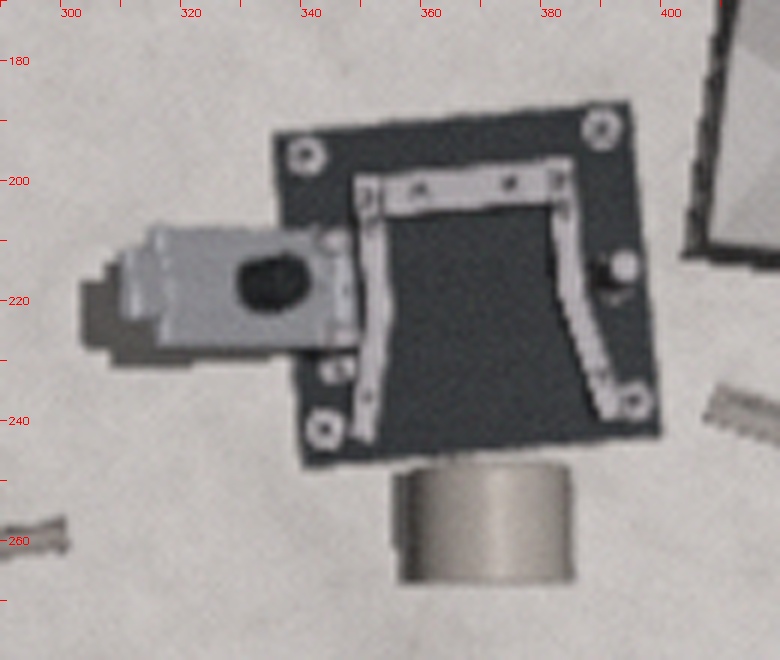

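View pics/scz.png

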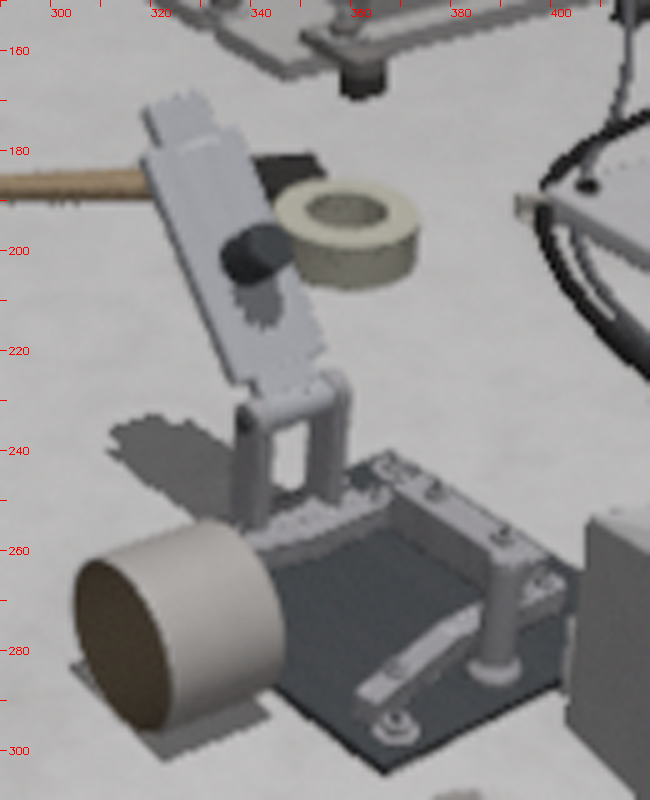

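The plate's corners in the top view are at about (335.5,192), (394,187), (399.5,242.5) and (340.5,247.5). The cup spans columns 357–385 and rows 247–267. The leaf tab's end is at about x 310 and the post's top at (393,214).

```bash
python3 - <<'E'
from h import *
t=get_image('top');s=get_image('scene')
im=t['pixels'][170:280,330:405].astype(int)
m=((im.sum(2)<230)).astype(np.uint8)
m=cv2.morphologyEx(m,cv2.MORPH_CLOSE,np.ones((15,15)));
n,l,st,ce=cv2.connectedComponentsWithStats(m);k=1+st[1:,4].argmax()
cs,_=cv2.findContours((l==k).astype(np.uint8),cv2.RETR_EXTERNAL,cv2.CHAIN_APPROX_NONE)
r=cv2.minAreaRect(cs[0]);print('rect',cv2.boxPoints(r)+[330,170])
P=np.array([onz(t,*p,6) for p in [(335.7,192),(394.2,187),(399.8,242.5),(340.6,247.7)]])
print('corners BL BR FR FL',P.round(1).tolist())
BL,BR,FR,FL=P[:,:2]
print('len',np.linalg.norm(BL-FL),np.linalg.norm(BR-FR),'wid',np.linalg.norm(BL-BR),np.linalg.norm(FL-FR))
ex=(BL-FL)+(BR-FR);ey=(FL-FR)+(BL-BR)
a1=np.arctan2(ex[1],ex[0]);a2=np.arctan2(-ey[0],ey[1]);a=(a1+a2)/2;print('yaw',np.degrees([a1,a2]))
X=np.array([np.cos(a),np.sin(a)]);Y=np.array([-X[1],X[0]])
C=P[:,:2].mean(0);O=C-8.5*X-2*Y   # plate centre at x 8.5,y 2
print('O',O,'home',O+5*X,'hinge',O+5*X+56*Y)
# post top check
pp=onz(t,393.3,214.5,57)[:2]-O;print('post jig',pp@X,pp@Y)
# scene check corner FR & BL
for n,(x,y,z) in dict(FR=(-60,-71,6),post=(5,-56,57),hinge=(5,56,61),barR=(37,-30,26)).items():
    w=np.r_[O+x*X+y*Y,z];print(n,'scene',proj(s,w).round(1),'top',proj(t,w).round(1))
for th in (2.05,2.1,2.15,2.2,2.25,2.3):
    w=np.r_[O+5*X+(56-122*np.cos(th))*Y,61+122*np.sin(th)];print('tip',th,proj(s,w).round(1),proj(t,w).round(1),w.round())
# cup: silhouette sides at z32, mouth top rim z=64
for u,v in[(357,262),(385.5,262)]: q=onz(t,u,v,32)[:2]-O;print('cup side',q@X,q@Y)
for u,v in[(371,246.8),(371,267)]: q=onz(t,u,v,64)[:2]-O;print('cup top end',q@X,q@Y)
np.save('jig.npy',np.r_[O,a])
E
```

```text
rect [[326.74443674 193.27395248]
 [401.58665466 186.25750351]
 [408.61762238 261.2545929 ]
 [333.77540588 268.27104187]]
corners BL BR FR FL [[610.3, 208.4, 6.0], [619.5, 66.5, 6.0], [484.5, 56.5, 6.0], [474.7, 199.3, 6.0]]
len 135.89580256219355 135.3138277078018 wid 142.23003632482568 143.09161429455457
yaw [4.04217943 3.81609452]
O [538.92831821 130.09294947] home [543.91656602 130.43556268] hinge [540.07929816 186.30393812]
post jig 4.559717644183162 -54.33363571769272
FR scene [367.  303.5] top [400.4 242.7]
post scene [391.7 261.2] top [394.  214.2]
hinge scene [348.9 231.1] top [346.  218.3]
barR scene [392.4 262.7] top [380.4 203.3]
tip 2.05 [332.1 166.7] [320.9 215.5] [536. 242. 169.]
tip 2.1 [330.2 167.1] [318.4 215.9] [536. 248. 166.]
tip 2.15 [328.4 167.8] [316.1 216.3] [536. 253. 163.]
tip 2.2 [326.6 168.6] [313.8 216.7] [535. 258. 160.]
tip 2.25 [324.9 169.5] [311.6 217. ] [535. 263. 156.]
tip 2.3 [323.2 170.6] [309.5 217.4] [535. 267. 152.]
cup side -97.5522456361924 38.3808804862235
cup side -103.39164041367381 -28.489826016267784
cup top end -66.03172668422138 4.619881755162273
cup top end -112.35414474954378 8.893457752672676
```

```bash
cat >> h.py <<'E'
from scipy.spatial.transform import Rotation as Rn
O3=np.load('jig.npy');a=O3[2];O=O3[:2]
X=np.array([np.cos(a),np.sin(a)]);Y=np.array([-X[1],X[0]])
def w(x,y,z): return np.r_[O+x*X+y*Y,z]
def j(p): q=np.array(p[:2])-O;return np.r_[q@X,q@Y,p[2]]
def go(x,y,z,sg=1):
    o=get_obs();R=Rn.from_rotvec(o['orientation'])
    zt=sg*np.r_[X,0];xt=np.array([0,0,-1.]);G=Rn.from_matrix(np.c_[xt,np.cross(zt,xt),zt])
    print('t',round(o['t'],2),'jig pos',j(o['ee_pos']).round(1),'F',o['ft_force'].round(1),'width',round(o['width'],1))
    print(' shift cm',(R.inv().apply(w(x,y,z)-o['ee_pos'])/10).round(2),'turn deg',np.degrees((R.inv()*G).as_rotvec()).round(1))
    print(' shift after turn',(G.inv().apply(w(x,y,z)-o['ee_pos'])/10).round(2))
E
python3 - <<'E'
from h import *
print(Rn.from_rotvec(get_obs()['orientation']).as_matrix().round(2))
go(-150,4,150);go(-150,4,150,-1)
E
```

```text
[[-0.   -0.93  0.38]
 [-0.    0.38  0.93]
 [-1.   -0.   -0.  ]]
t 0.35 jig pos [-271.2  468.1  222.5] F [ 0.6 -1.1 -0.3] width 88.3
 shift cm [  7.26 -31.33 -36.32] turn deg [63.9 -0.   0. ]
 shift after turn [  7.25 -46.41  12.12]
t 0.35 jig pos [-271.2  468.1  222.5] F [ 0.6 -1.1 -0.3] width 88.3
 shift cm [  7.26 -31.33 -36.32] turn deg [-116.1   -0.    -0. ]
 shift after turn [  7.25  46.41 -12.12]
```

```bash
python3 -m crank '[[[0,0,0],[10.6,0,0],0],[[0,0,0],[10.6,0,0],0],[[0,0,0],[10.6,0,0],0],[[0,0,0],[10.6,0,0],0],[[0,0,0],[10.6,0,0],0]]'; python3 -m crank '[[[0,0,0],[10.6,0,0],0],[[0,-3,0],[0,0,0],0],[[0,-4,0.5],[0,0,0],0],[[0,-4,1],[0,0,0],0],[[0,-4,1],[0,0,0],0]]'; python3 - <<'E'
from h import *
go(-150,4,150)
E
```

```text
t: 0.98
ee_pos: [236.3, 578.6, 222.6]
orientation: [-0.198, 1.562, 0.198]
ft_force: [0.2, 0.4, -0.2]
width: 41.2
t: 1.6
ee_pos: [272.4, 429.6, 222.7]
orientation: [-0.058, 1.57, 0.058]
ft_force: [1.1, 0.1, -0.9]
width: 0.6
t 1.6 jig pos [-245.4  317.1  222.7] F [ 1.1  0.1 -0.9] width 0.6
 shift cm [  7.27 -31.36   9.39] turn deg [ 0.3  0.  -0. ]
 shift after turn [  7.27 -31.31   9.54]
```

```bash
python3 -m crank '[[[1,-5,2],[0,0,0],0],[[1,-5,2],[0,0,0],0],[[1,-5,2],[0,0,0],0],[[1,-5,2],[0,0,0],0],[[1,-5,1],[0,0,0],0]]'; python3 -m crank '[[[1,-5,0],[0,0,0],0],[[1,-1,0],[0,0,0],0],[[0,0,0],[0,0,0],0]]'; python3 - <<'E'
from h import *
go(-140,4,56)
crop('wrist',0,0,640,480,1,'w1.png');crop('top',290,170,420,280,6,'t1.png');
E
```

```text
t: 2.22
ee_pos: [381.3, 186.7, 172.7]
orientation: [-0.057, 1.569, 0.058]
ft_force: [0.9, 0.4, -0.4]
width: 0.6
t: 2.6
ee_pos: [384.3, 127.9, 152.3]
orientation: [-0.056, 1.571, 0.056]
ft_force: [0.2, 0.7, 0.6]
width: 0.3
t 2.6 jig pos [-154.4    8.4  152.3] F [0.2 0.7 0.6] width 0.3
 shift cm [ 9.63 -0.45  1.45] turn deg [ 0.1 -0.1  0. ]
 shift after turn [ 9.63 -0.44  1.44]
```

View pics/w1.png

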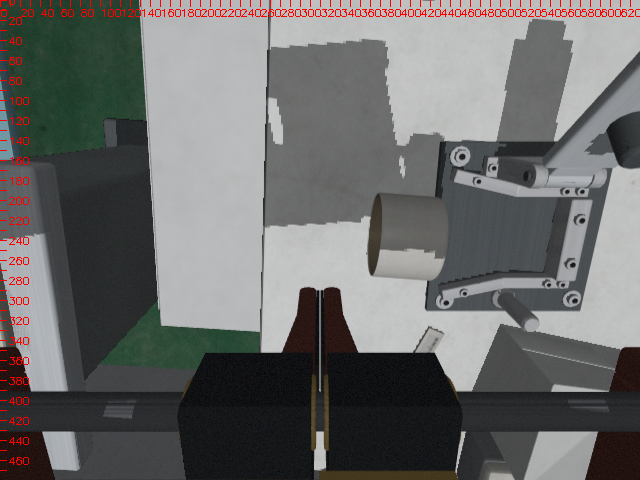

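View pics/t1.png

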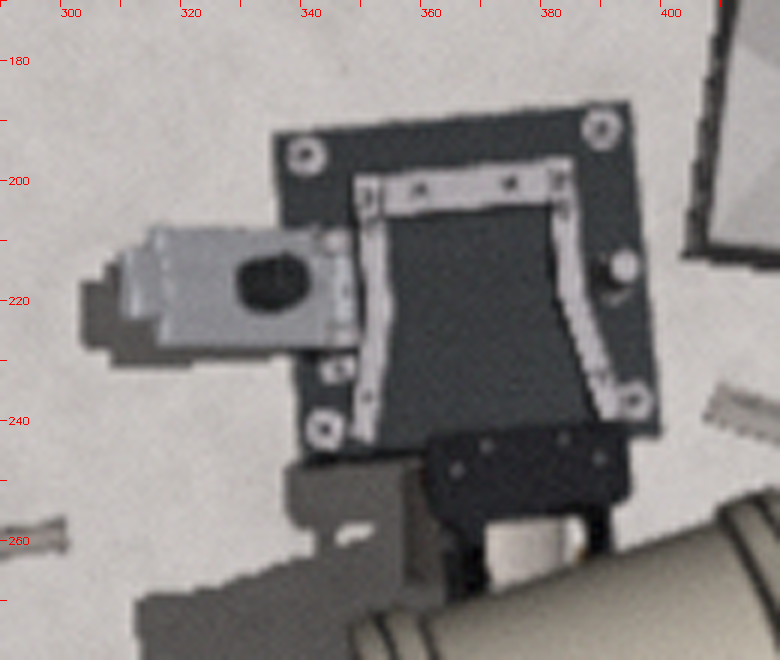

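The wrist view shows the cup at columns 368–447 and rows 193–281, its mouth to the left. The plate corners are at (441,143), (427,310) and (581,310). The fingers are at (320,290), clear of everything. I'll check the jig fit against this view.

```bash
python3 - <<'E'
from h import *
i=get_image('wrist')
for n,p in dict(FL=(-60,75,6),FR=(-60,-71,6),BR=(77,-71,6),post=(5,-56,57),tcp=None).items() if 0 else dict(FL=(-60,75,6),FR=(-60,-71,6),BR=(77,-71,6),post=(5,-56,57)).items(): print(n,proj(i,w(*p)).round(1))
for u,v in[(441,143),(427,310),(581,310)]:print(j(onz(i,u,v,6)).round(1))
print('cup mouth extreme rows', j(onz(i,378,193,32)).round(1),j(onz(i,380,278,32)).round(1),'top rim guess',j(onz(i,368,240,64)).round(1))
print('base end', j(onz(i,447,240,50)).round(1),j(onz(i,440,196,32)).round(1),j(onz(i,443,280,32)).round(1))
E
```

```text
FL [440.7 147.2]
FR [424.1 315.9]
BR [577.9 316.7]
post [529.8 331.3]
[-60.1  78.1   6. ]
[-58.  -65.1   6. ]
[ 78.3 -64.3   6. ]
cup mouth extreme rows [-110.7   43.6   32. ] [-105.7  -23.9   32. ] top rim guess [-120.8   17.3   64. ]
base end [-62.4  13.3  50. ] [-64.9  41.7  32. ] [-55.8 -25.3  32. ]
```

```bash
python3 -m crank '[[[3,-0.1,0.2],[0,0,0],0],[[3,0,0],[0,0,0],0],[[2.5,0,0],[0,0,0],0],[[1,0,0],[0,0,0],0],[[0,0,0],[0,0,0],0]]'; python3 - <<'E'
from h import *
go(-135,6,56)
crop('scene',250,150,420,310,4,'s2.png');crop('wrist',0,0,640,480,1,'w2.png')
E
```

```text
t: 3.38
ee_pos: [386.5, 127.9, 57.6]
orientation: [-0.058, 1.571, 0.058]
ft_force: [0.2, -0.3, 0.6]
width: 0.3
t 3.38 jig pos [-152.2    8.3   57.6] F [ 0.2 -0.3  0.6] width 0.3
 shift cm [ 0.15 -0.24  1.72] turn deg [ 0.3 -0.   0. ]
 shift after turn [ 0.16 -0.23  1.72]
```

View pics/s2.png

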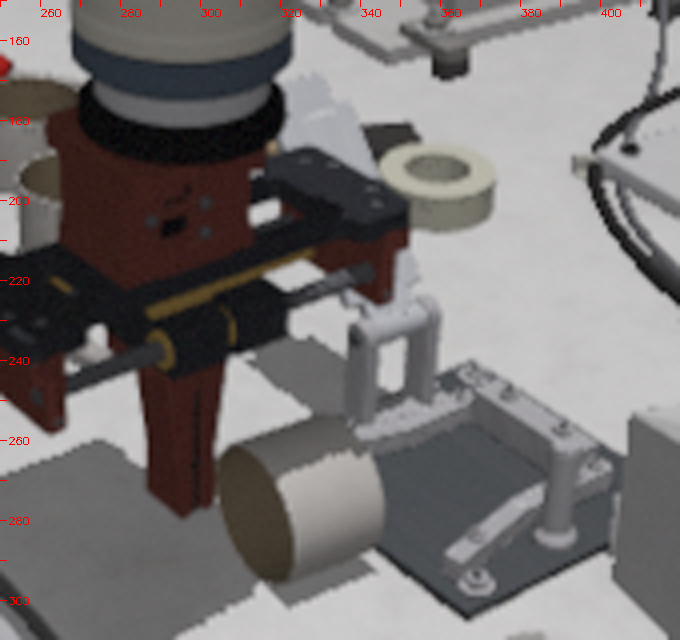

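View pics/w2.png

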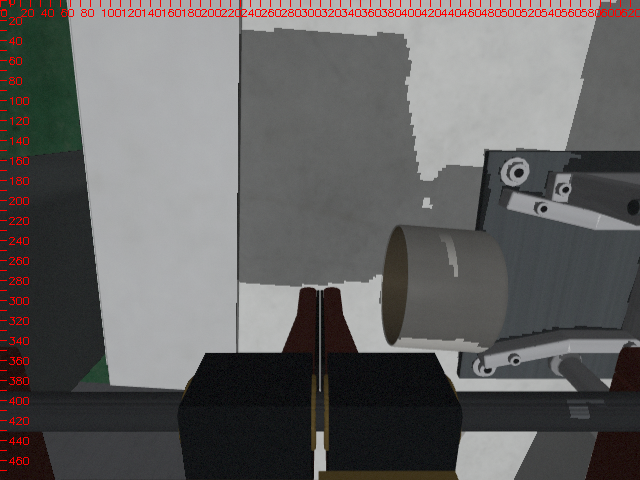

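The scene view shows the tapered fingers at (293,275), just behind the mouth at (305,270). In the wrist view the mouth edge spans rows 227–347 at column about 395, the fingertip is at (320,290), and the plate's front edge runs from (487,152) to (460,377).

```bash
python3 - <<'E'
from h import *
i=get_image('wrist')
e=get_obs()['ee_pos'];print(j(e), 'tcp px',proj(i,e))
for u,v in[(403,226),(400,347)]:print('mouth side',j(onz(i,u,v,32)).round(1))
for u,v in[(487,152),(460,377)]:print('plate',j(onz(i,u,v,6)).round(1))
E
```

```text
[-151.45958349    8.07704354   58.4610148 ] tcp px [319.22779124 312.6536152 ]
mouth side [-109.7   42.6   32. ]
mouth side [-106.4  -26.9   32. ]
plate [-61.5  77.1   6. ]
plate [-59.4 -65.8   6. ]
```

```bash
python3 -m crank '[[[0.15,-0.15,1],[0,0,0],0],[[0,0,0.6],[0,0,0],0],[[0,0,0.4],[0,0,0],0],[[0,0,0.4],[0,0,0],0],[[0,0,0.4],[0,0,0],0]]'; python3 -m crank '[[[0,0,0.4],[0,0,0],0],[[0,0,0.4],[0,0,0],0],[[0,0,0.4],[0,0,0],0]]';python3 - <<'E'
from h import *
go(-60,6,56)
crop('scene',250,150,420,310,4,'s3.png')
E
```

```text
t: 4.15
ee_pos: [414.8, 127.9, 56.2]
orientation: [-0.057, 1.57, 0.057]
ft_force: [0.2, 0.2, 0.0]
width: 0.5
t: 4.53
ee_pos: [426.8, 128.8, 56.2]
orientation: [-0.057, 1.57, 0.057]
ft_force: [-0.5, -0.1, 0.7]
width: 0.4
t 4.53 jig pos [-111.9    6.4   56.2] F [-0.5 -0.1  0.7] width 0.4
 shift cm [ 0.02 -0.06  5.19] turn deg [ 0.3 -0.   0. ]
 shift after turn [ 0.02 -0.04  5.19]
```

View pics/s3.png

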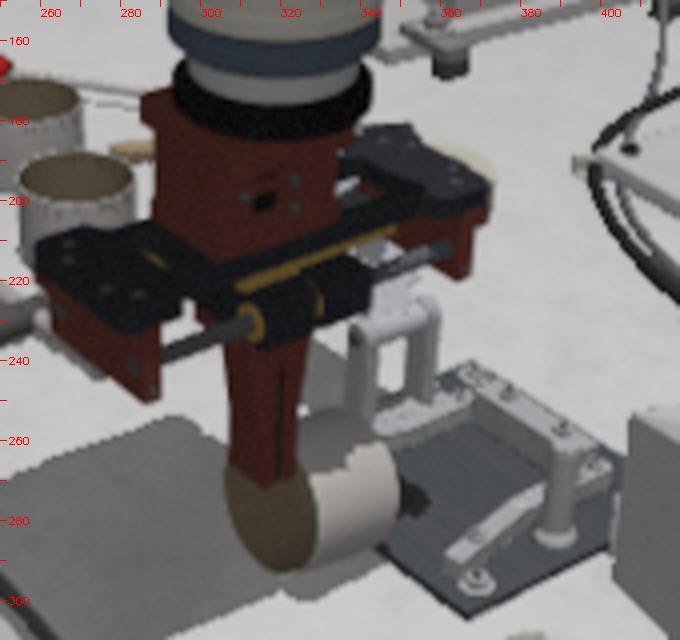

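The finger is now at the upper rim (310,265), and the cup has slid toward the plate. I'll continue.

```bash
python3 -m crank '[[[0,0,0.4],[0,0,0],0],[[0,0,0.4],[0,0,0],0],[[0,0,0.4],[0,0,0],0]]';python3 -m crank '[[[0,0,0.4],[0,0,0],0],[[0,0,0.4],[0,0,0],0]]';python3 - <<'E'
from h import *
go(-60,6,56)
crop('scene',250,150,420,310,4,'s4.png')
E
```

```text
t: 4.95
ee_pos: [438.9, 129.7, 56.2]
orientation: [-0.057, 1.57, 0.057]
ft_force: [0.1, 0.3, -0.8]
width: 0.6
t: 5.2
ee_pos: [446.9, 130.2, 56.2]
orientation: [-0.057, 1.57, 0.057]
ft_force: [0.1, -0.4, 0.0]
width: 0.2
t 5.2 jig pos [-91.8   6.4  56.2] F [ 0.1 -0.4  0. ] width 0.2
 shift cm [ 0.02 -0.06  3.18] turn deg [0.3 0.  0. ]
 shift after turn [ 0.02 -0.04  3.18]
```

View pics/s4.png

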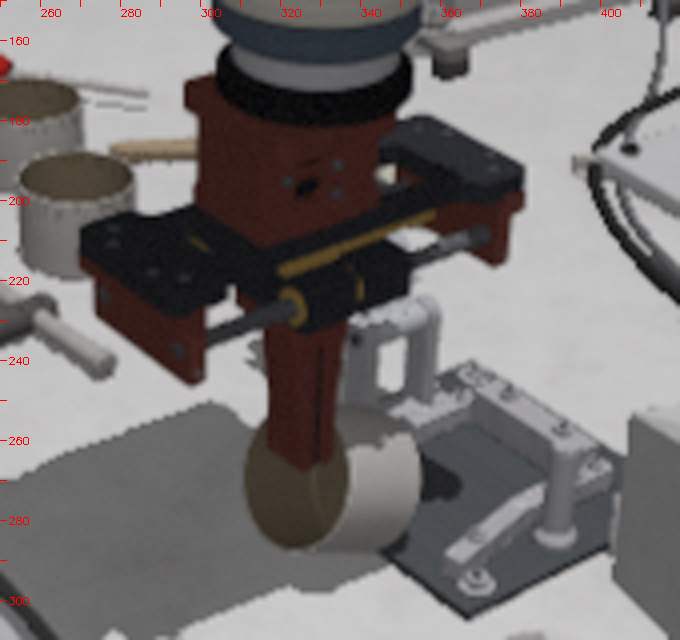

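The cup is tipping: its mouth ellipse at (298,268) is turning upward. I'll continue.

```bash
python3 -m crank '[[[0,0,0.4],[0,0,0],0],[[0,0,0.4],[0,0,0],0],[[0,0,0.4],[0,0,0],0]]';python3 -m crank '[[[0,0,0.3],[0,0,0],0],[[0,0,0],[0,0,0],0]]';python3 - <<'E'
from h import *
go(-60,6,56)
crop('scene',250,150,420,310,4,'s5.png')
E
```

```text
t: 5.62
ee_pos: [458.9, 131.2, 56.2]
orientation: [-0.057, 1.57, 0.057]
ft_force: [-0.1, -0.0, -0.6]
width: 0.5
t: 5.88
ee_pos: [461.8, 131.3, 56.2]
orientation: [-0.057, 1.57, 0.057]
ft_force: [0.6, -1.0, 0.0]
width: 0.3
t 5.88 jig pos [-76.9   6.5  56.2] F [ 0.6 -1.   0. ] width 0.3
 shift cm [ 0.02 -0.06  1.69] turn deg [ 0.2  0.  -0. ]
 shift after turn [ 0.02 -0.05  1.69]
```

View pics/s5.png

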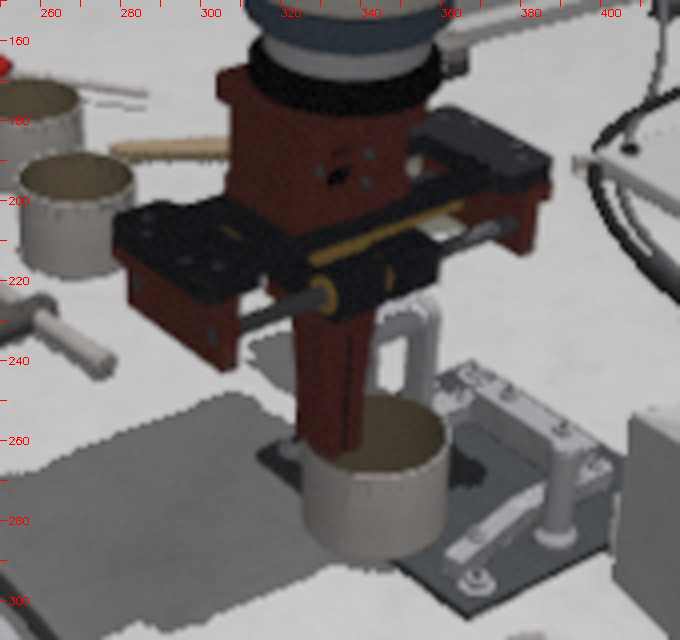

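The cup appears to stand upright, with the finger over its front rim at (335,260). I'll raise the finger, back off and inspect.

```bash
python3 -m crank '[[[-1,0,0],[0,0,0],0],[[-2,0,-1],[0,0,0],0],[[-1,0,-3],[0,0,0],0],[[0,0,-1],[0,0,0],0],[[0,0,0],[0,0,0],0]]';python3 - <<'E'
from h import *
go(-110,6,25)
crop('scene',250,150,420,310,4,'s6.png')
crop('wrist',0,0,640,480,1,'w6.png')
E
```

```text
t: 6.55
ee_pos: [411.6, 127.7, 96.4]
orientation: [-0.057, 1.57, 0.058]
ft_force: [0.7, -0.2, 0.1]
width: 0.3
t 6.55 jig pos [-127.2    6.4   96.4] F [ 0.7 -0.2  0.1] width 0.3
 shift cm [ 7.14 -0.04  1.72] turn deg [ 0.3  0.  -0. ]
 shift after turn [ 7.14 -0.04  1.72]
```

View pics/s6.png

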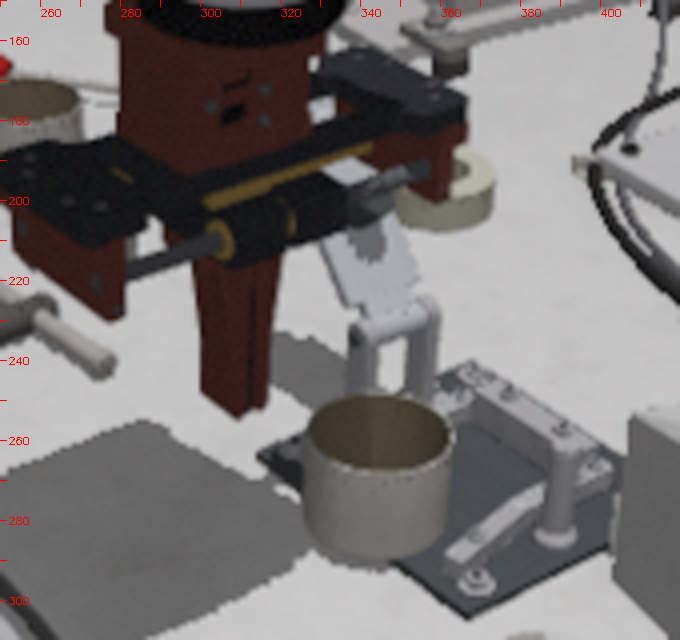

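View pics/w6.png

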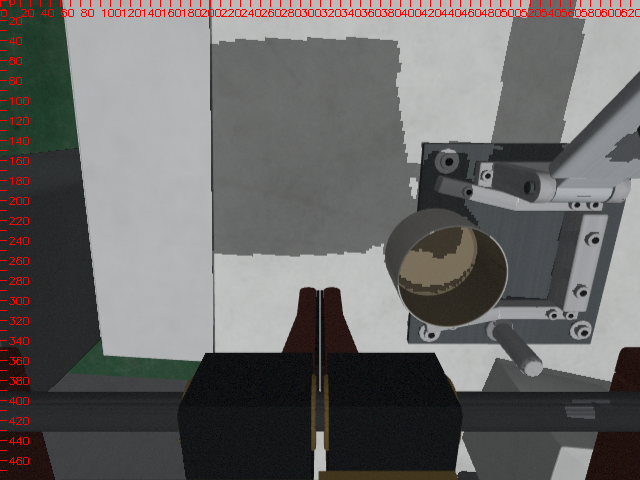

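The cup is standing with its mouth ellipse at about (453,276) in the wrist view. Next I'll locate it.

```bash
python3 - <<'E'
from h import *
i=get_image('wrist')
for z in(53,):
  for u,v in[(399,276),(507,276),(453,226),(453,327)]:print('rim',j(onz(i,u,v,z)).round(1))
print('base left',j(onz(i,385,254,6)).round(1),'px plate FL FR',proj(i,w(-60,75,6)),proj(i,w(-60,-71,6)))
for u,v in[(423,143),(408,343)]:print('plate',j(onz(i,u,v,6)).round(1))
s=get_image('scene')
for u,v in[(323.5,259),(362.5,258),(343.5,248.5),(343.5,267.5)]: print('scene rim',j(onz(s,u,v,53)).round(1))
E
```

```text
rim [-80.7   6.9  53. ]
rim [-19.2   7.2  53. ]
rim [-53.2  36.5  53. ]
rim [-46.3 -25.7  53. ]
base left [-80.9   3.7   6. ] px plate FL FR [424.42214616 147.67292404] [407.24187766 348.60311479]
plate [-61.1  77.9   6. ]
plate [-59.8 -66.2   6. ]
scene rim [-81.9  21.1  53. ]
scene rim [-25.  -15.7  53. ]
scene rim [-32.6  26.2  53. ]
scene rim [-70.  -18.1  53. ]
```

```bash
python3 -m crank '[[[2,-0.1,0],[0,0,0],0],[[3,0,0],[0,0,0],0],[[2.4,0,0],[0,0,0],0],[[0,0,0],[0,-10,0],0],[[0,0,0],[0,0,0],0]]';python3 - <<'E'
from h import *
go(-110,6,22)
R=Rn.from_rotvec(get_obs()['orientation']).as_matrix();print(R.round(2)) 
crop('scene',250,150,420,310,4,'s7.png')
E
```

```text
t: 7.38
ee_pos: [408.4, 125.8, 21.0]
orientation: [-0.054, 1.402, 0.06]
ft_force: [-0.2, -0.8, -0.3]
width: 0.2
t 7.38 jig pos [-130.6    4.7   21. ] F [-0.2 -0.8 -0.3] width 0.2
 shift cm [0.24 0.12 2.04] turn deg [0.3 9.6 0.1]
 shift after turn [-0.1   0.13  2.06]
[[ 0.17 -0.07  0.98]
 [ 0.01  1.    0.07]
 [-0.99 -0.    0.17]]
```

View pics/s7.png

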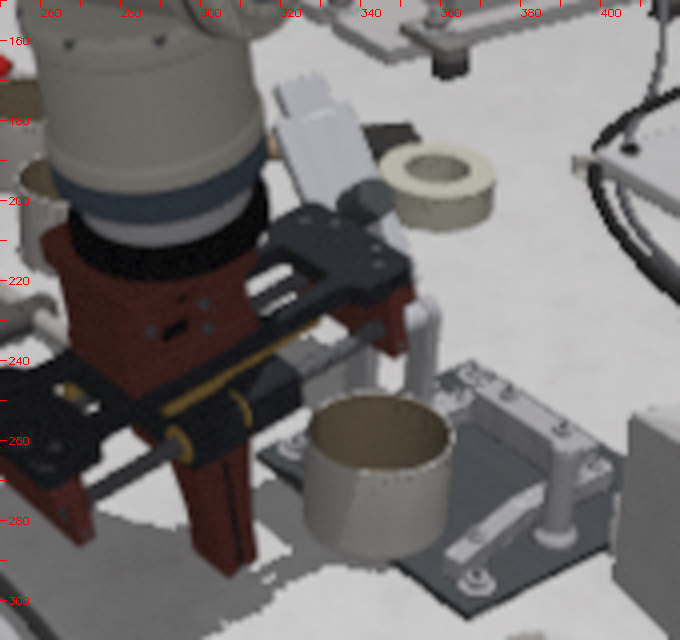

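The tilted finger, tip at (308,292), is behind the cup. Now I'll push along the jig's x.

```bash
python3 -m crank '[[[0.17,0.1,0.98],[0,0,0],0],[[0.17,0,0.98],[0,0,0],0],[[0.1,0,0.6],[0,0,0],0],[[0.07,0,0.4],[0,0,0],0],[[0.07,0,0.4],[0,0,0],0]]';python3 -m crank '[[[0.07,0,0.4],[0,0,0],0],[[0.07,0,0.4],[0,0,0],0],[[0.07,0,0.4],[0,0,0],0],[[0.07,0,0.4],[0,0,0],0]]';python3 - <<'E'
from h import *
go(-40,6,22)
crop('scene',250,150,420,310,4,'s8.png')
crop('wrist',0,0,640,480,1,'w8.png')
E
```

```text
t: 8.05
ee_pos: [445.8, 130.1, 22.3]
orientation: [-0.051, 1.396, 0.061]
ft_force: [-0.5, -0.8, 0.2]
width: 0.0
t: 8.55
ee_pos: [462.0, 131.3, 22.3]
orientation: [-0.051, 1.396, 0.061]
ft_force: [-1.2, -0.7, 0.6]
width: 0.5
t 8.55 jig pos [-76.6   6.5  22.3] F [-1.2 -0.7  0.6] width 0.5
 shift cm [ 0.66 -0.07  3.6 ] turn deg [ 0.3 10.  -0. ]
 shift after turn [ 0.03 -0.05  3.66]
```

View pics/s8.png

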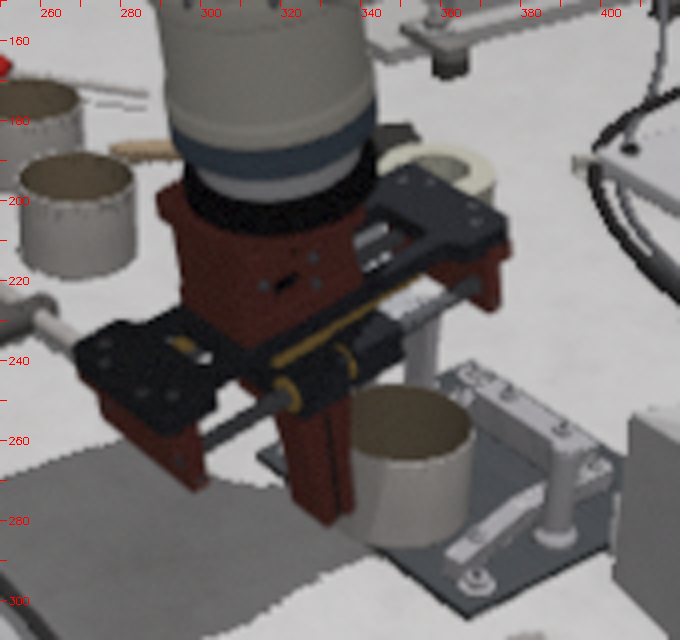

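View pics/w8.png

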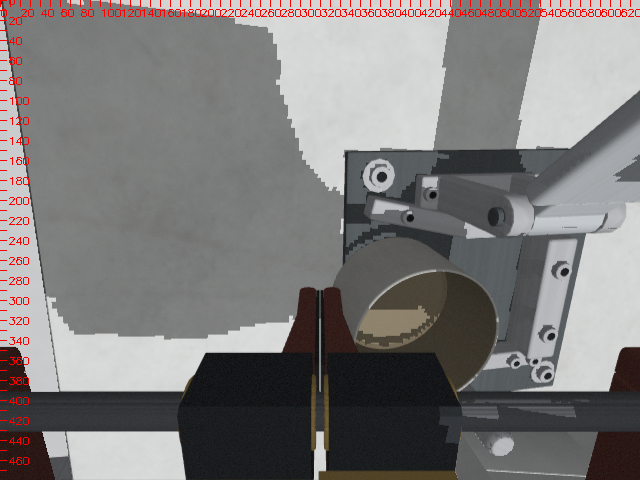

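The cup slides upright with the finger at its back wall, and its mouth is at about (427,330) in the wrist view. I'll continue.

```bash
python3 -m crank '[[[0.07,0,0.4],[0,0,0],0],[[0.07,0,0.4],[0,0,0],0],[[0.07,0,0.4],[0,0,0],0],[[0.07,0,0.4],[0,0,0],0]]';python3 -m crank '[[[0.07,0,0.4],[0,0,0],0],[[0.07,0,0.4],[0,0,0],0],[[0.05,0,0.3],[0,0,0],0]]';python3 -m crank '[[[0.04,0,0.2],[0,0,0],0],[[0.04,0,0.2],[0,0,0],0]]';python3 - <<'E'
from h import *
go(-36,6,22)
crop('scene',250,150,420,310,4,'s9.png')
crop('wrist',0,0,640,480,1,'w9.png')
E
```

```text
t: 9.15
ee_pos: [478.4, 132.5, 22.3]
orientation: [-0.051, 1.396, 0.061]
ft_force: [-1.4, 0.1, -0.9]
width: 0.7
t: 9.52
ee_pos: [489.5, 133.4, 22.4]
orientation: [-0.051, 1.395, 0.061]
ft_force: [-0.5, 0.7, -0.7]
width: 0.4
t: 9.78
ee_pos: [493.2, 133.6, 22.3]
orientation: [-0.051, 1.396, 0.061]
ft_force: [-0.8, 0.3, 0.7]
width: 0.5
t 9.78 jig pos [-45.4   6.6  22.3] F [-0.8  0.3  0.7] width 0.5
 shift cm [ 0.19 -0.07  0.92] turn deg [ 0.3 10.  -0. ]
 shift after turn [ 0.03 -0.06  0.94]
```

View pics/s9.png

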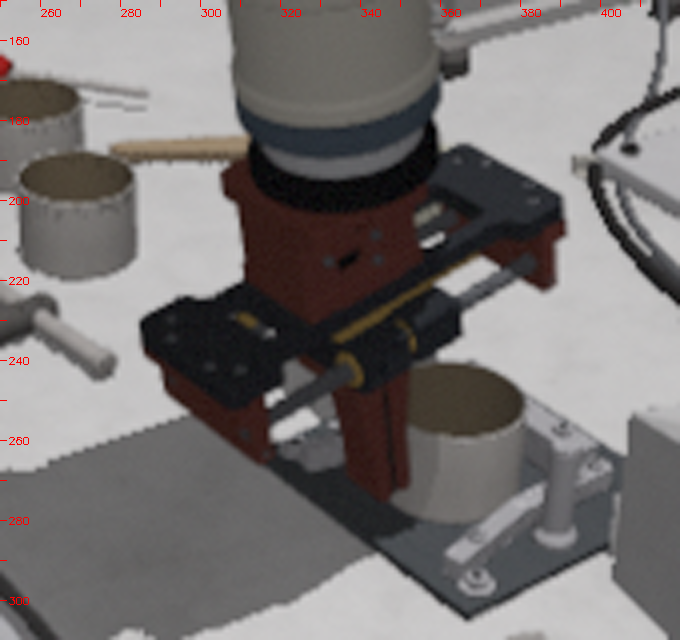

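View pics/w9.png

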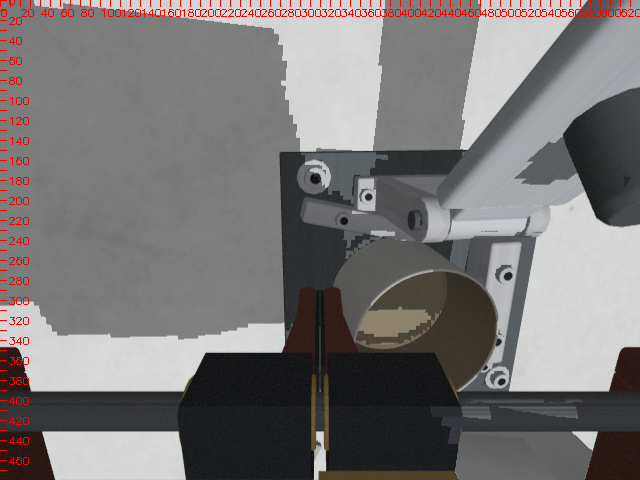

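The cup is now nearly at the end bar, bar edge at column 490 and cup rim at 497. I'll check the camera-to-leaf clearance before the last millimetres.

```bash
python3 - <<'E'
from h import *
i=get_image('wrist');c,d=ray(i,320,240);print('cam',j(c).round(1))
E
python3 -m crank '[[[0.04,0,0.2],[0,0,0],0],[[0.04,0,0.2],[0,0,0],0]]';python3 -m crank '[[[0.04,0,0.2],[0,0,0],0]]'; python3 -m crank '[[[0.03,0,0.15],[0,0,0],0],[[0,0,0],[0,0,0],0]]';python3 - <<'E'
from h import *
go(-36,6,22)
E
```

```text
cam [-73.4  91.2 180.1]
t: 10.18
ee_pos: [497.3, 134.0, 22.2]
orientation: [-0.051, 1.396, 0.061]
ft_force: [-1.7, -0.3, 1.4]
width: 0.3
t: 10.3
ee_pos: [499.5, 134.1, 22.2]
orientation: [-0.051, 1.396, 0.061]
ft_force: [-1.6, 0.2, 0.8]
width: 0.5
t: 10.55
ee_pos: [501.2, 134.2, 22.2]
orientation: [-0.051, 1.395, 0.061]
ft_force: [-0.2, -0.3, 0.9]
width: 0.2
t 10.55 jig pos [-37.4   6.7  22.2] F [-0.2 -0.3  0.9] width 0.2
 shift cm [ 0.04 -0.07  0.13] turn deg [ 0.2 10.  -0. ]
 shift after turn [ 0.02 -0.07  0.14]
```

```bash
python3 -m crank '[[[0.02,0,0.1],[0,0,0],0],[[0.02,0,0.1],[0,0,0],0]]';python3 -m crank '[[[0.02,0,0.1],[0,0,0],0],[[0,0,0],[0,0,0],0]]'; python3 - <<'E'
from h import *
go(-36,6,22)
crop('scene',250,150,420,310,4,'s10.png')
crop('wrist',0,0,640,480,1,'w10.png')
E
```

```text
t: 10.8
ee_pos: [502.9, 134.3, 22.0]
orientation: [-0.051, 1.396, 0.061]
ft_force: [-1.5, -0.5, 0.5]
width: 0.5
t: 11.05
ee_pos: [503.8, 134.4, 22.0]
orientation: [-0.051, 1.396, 0.061]
ft_force: [-1.6, 0.2, 1.4]
width: 0.5
t 11.05 jig pos [-34.8   6.7  22. ] F [-1.6  0.2  1.4] width 0.5
 shift cm [-0.02 -0.07 -0.12] turn deg [ 0.3 10.  -0. ]
 shift after turn [-0.   -0.07 -0.12]
```

View pics/w10.png

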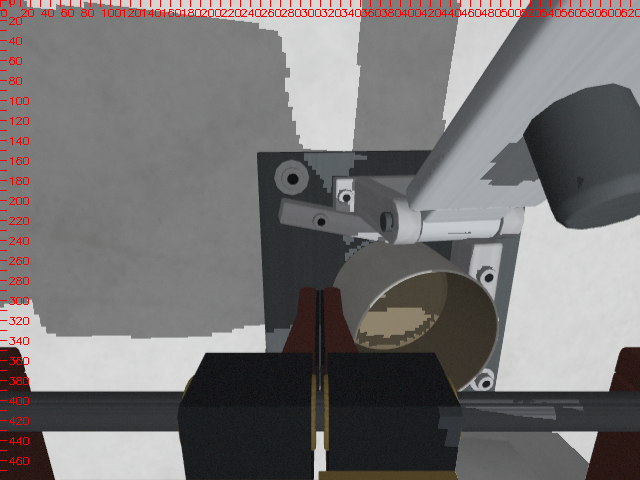

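The cup still moves with the finger, and the force is only about 1.5 N. I'll continue in small steps.

```bash
python3 -m crank '[[[0.02,0,0.1],[0,0,0],0],[[0.02,0,0.1],[0,0,0],0]]';python3 -m crank '[[[0.02,0,0.1],[0,0,0],0],[[0,0,0],[0,0,0],0]]';python3 -m crank '[[[0.02,0,0.1],[0,0,0],0],[[0,0,0],[0,0,0],0]]'
```

```text
t: 11.4
ee_pos: [504.1, 134.2, 21.6]
orientation: [-0.052, 1.399, 0.06]
ft_force: [-9.3, 0.7, 6.1]
width: 0.5
t: 11.65
ee_pos: [504.1, 134.1, 21.3]
orientation: [-0.052, 1.401, 0.06]
ft_force: [-9.3, 1.4, 6.0]
width: 0.7
t: 11.9
ee_pos: [504.2, 134.0, 21.1]
orientation: [-0.052, 1.403, 0.06]
ft_force: [-12.0, -0.1, 7.9]
width: 0.4
```

The force rose to 12 N and motion has stopped, which suggests the cup is against the end bar. I'll back off and verify.

```bash
python3 -m crank '[[[-0.1,0,-0.8],[0,0,0],0],[[-0.5,0,-3],[0,0,0],0],[[-2,0,-4],[0,5,0],0],[[-4,0,-4],[0,5,0],0],[[-4,0,0],[0,0,0],0]]';python3 -m crank '[[[-2,0,0],[0,0,0],0],[[0,0,0],[0,0,0],0]]'; python3 - <<'E'
from h import *
go(-100,6,150)
crop('scene',290,150,420,310,5,'s11.png')
crop('wrist',0,0,640,480,1,'w11.png')
E
```

```text
t: 12.52
ee_pos: [381.8, 125.3, 110.9]
orientation: [-0.058, 1.573, 0.057]
ft_force: [0.7, 0.1, -0.3]
width: 0.4
t: 12.78
ee_pos: [385.5, 126.1, 131.8]
orientation: [-0.056, 1.565, 0.058]
ft_force: [-0.2, -0.4, -0.5]
width: 0.4
t 12.78 jig pos [-153.4    6.6  131.8] F [-0.2 -0.4 -0.5] width 0.4
 shift cm [-1.79 -0.08  5.35] turn deg [ 0.3  0.3 -0.1]
 shift after turn [-1.82 -0.06  5.34]
```

View pics/w11.png

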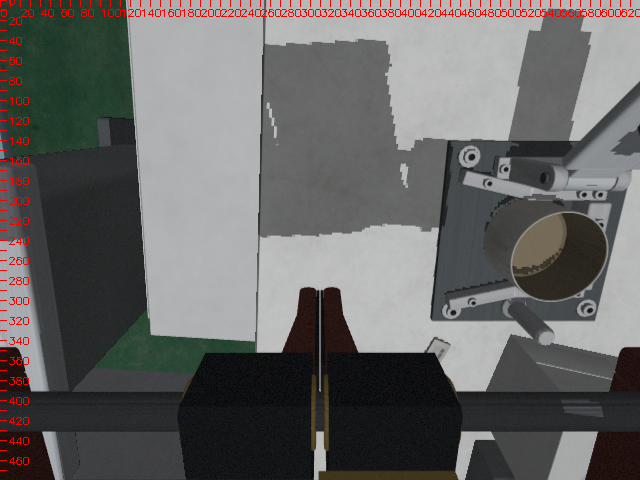

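View pics/s11.png

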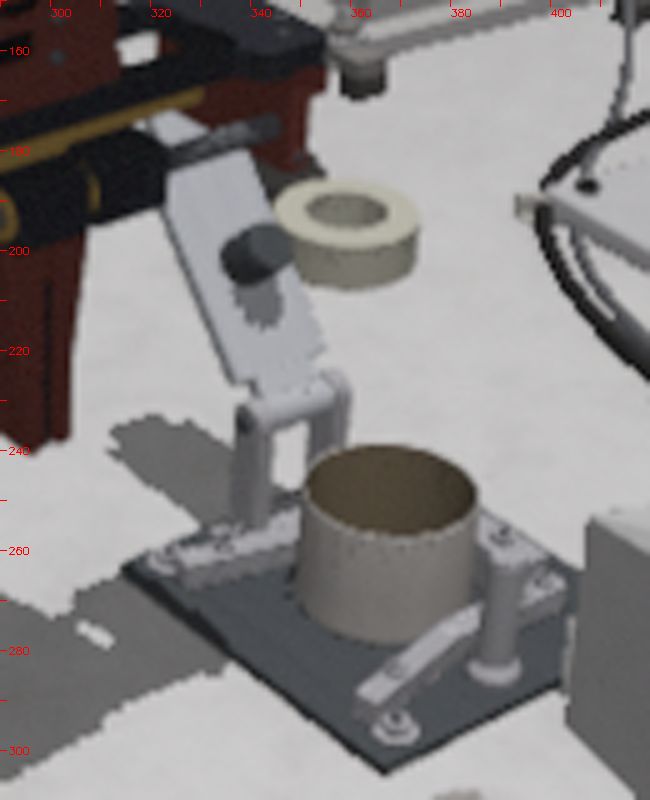

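In the wrist view the mouth ellipse covers columns 511–608 and rows 212–301. In the scene view the rim covers columns 350.5–385.5, centred near (368,248). I'll compare both with jig_home.

```bash
python3 - <<'E'
from h import *
i=get_image('wrist');s=get_image('scene')
def circ(im,c,z=53):
    pts=np.array([proj(im,w(c[0]+32*np.cos(t),c[1]+32*np.sin(t),z)) for t in np.linspace(0,6.28,90)]);return pts.min(0).round(1),pts.max(0).round(1)
print('pred home: wrist bbox',circ(i,(5,0)),'scene',circ(s,(5,0)))
q=lambda im,u,v,z:j(onz(im,u,v,z)).round(1)
print('wrist centre',q(i,559.5,256.5,53),'plate corners',q(i,447,140,6),q(i,432,320,6),q(i,595,321,6),'bolt', )
print('scene centre (bbox-matched)',q(s,368,248,53),'FR',q(s,367,304.4,6),'FL',q(s,314.5,263.5,6))
print('post wrist',q(i,545,337,57),'scene',q(s,391,261,57))
E
```

```text
pred home: wrist bbox (array([512.9, 219.2]), array([611.8, 310.1])) scene (array([351.2, 238.8]), array([387.3, 258.6]))
wrist centre [ 2.   6.9 53. ] plate corners [-64.2  77.9   6. ] [-61.4 -65.9   6. ] [ 73.5 -66.2   6. ] bolt
scene centre (bbox-matched) [ 4.1  2.1 53. ] FR [-61.7 -72.8   6. ] FL [-61.1  72.    6. ]
post wrist [  0.8 -50.5  57. ] scene [  4.5 -54.9  57. ]
```

Relative to the measured plate, the cup's centre is at x of about 5 and y of about 1–3, which agrees with fully home in both views. Now I'll go round to the outside of the leaf.

```bash
python3 -m crank '[[[-4,1,0],[0,0,0],0],[[-4,4,0],[0,0,0],0],[[-2,5,1],[0,0,0],0],[[0,5,2],[0,0,0],0],[[0,2,4],[0,0,0],0]]';python3 -m crank '[[[0,0,4],[0,0,0],0],[[0,0,3],[0,0,0],0],[[0,0,1.8],[0,0,0],0],[[0,0,0],[0,0,0],0]]'; python3 - <<'E'
from h import *
go(5,172,140)
crop('scene',250,50,420,260,3,'s12.png')
crop('wrist',0,0,640,480,1,'w12.png')
crop('top',250,150,420,280,4,'t12.png')
E
```

```text
t: 13.6
ee_pos: [440.6, 302.7, 229.4]
orientation: [-0.06, 1.571, 0.06]
ft_force: [0.6, 0.5, 0.9]
width: 0.4
t: 14.1
ee_pos: [529.1, 306.4, 229.1]
orientation: [-0.057, 1.572, 0.056]
ft_force: [-1.4, -0.9, 0.3]
width: 0.4
t 14.1 jig pos [  2.3 176.5 229.1] F [-1.4 -0.9  0.3] width 0.4
 shift cm [ 8.91 -0.45  0.29] turn deg [ 0.2 -0.1  0. ]
 shift after turn [ 8.91 -0.45  0.27]
```

View pics/w12.png

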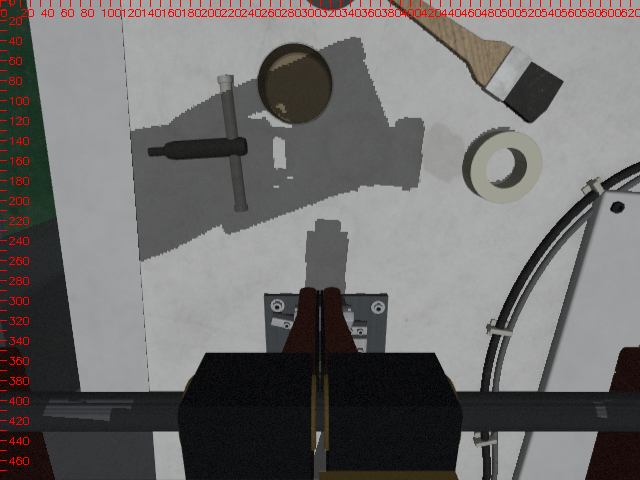

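View pics/s12.png

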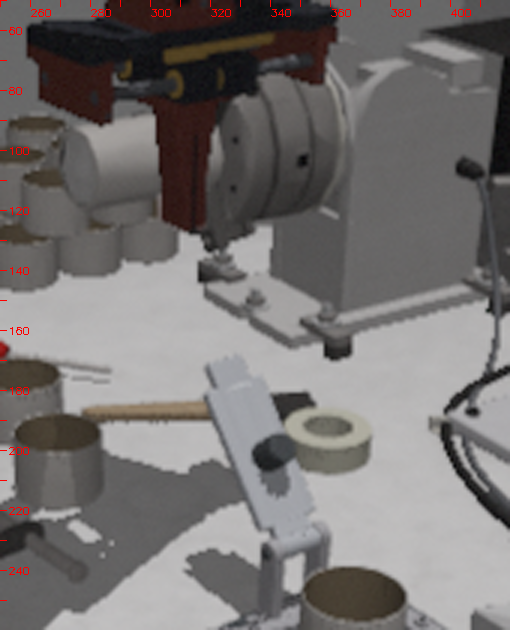

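View pics/t12.png

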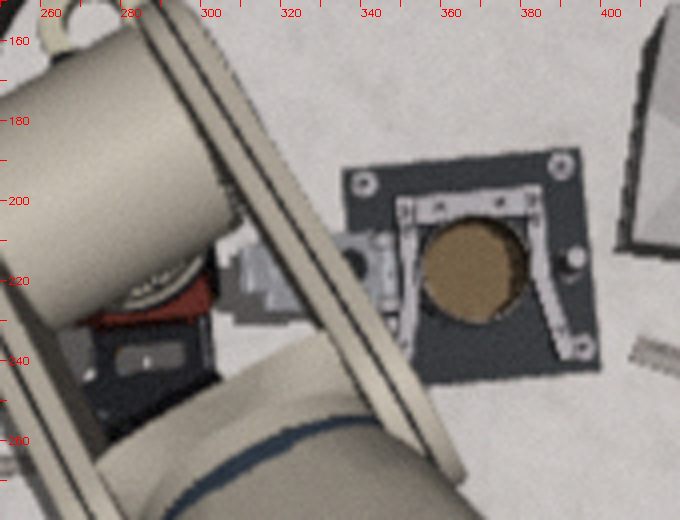

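In the top view the cup's rim touches the end bar and sits between the rails. The finger is outside the leaf with its tip at x of about 2. I'll lower it and approach in -y.

```bash
python3 -m crank '[[[4,0,0.2],[0,0,0],0],[[4,0,0],[0,0,0],0],[[1,-0.8,0],[0,0,0],0],[[0,-0.8,0],[0,0,0],0],[[0,-0.5,0],[0,0,0],0]]';python3 -m crank '[[[0,-0.5,0],[0,0,0],0],[[0,-0.3,0],[0,0,0],0],[[0,0,0],[0,0,0],0]]'; python3 - <<'E'
from h import *
go(5,140,140)
crop('scene',250,50,420,260,3,'s13.png')
E
```

```text
t: 14.88
ee_pos: [533.2, 285.7, 142.1]
orientation: [-0.056, 1.568, 0.058]
ft_force: [-0.0, -0.3, 0.4]
width: 0.4
t: 15.25
ee_pos: [534.1, 279.3, 142.2]
orientation: [-0.054, 1.567, 0.059]
ft_force: [-0.0, 5.4, 2.9]
width: 0.2
t 15.25 jig pos [  5.4 149.2 142.2] F [-0.   5.4  2.9] width 0.2
 shift cm [ 0.21 -0.92 -0.04] turn deg [ 0.2  0.2 -0.2]
 shift after turn [ 0.22 -0.92 -0.04]
```

View pics/s13.png

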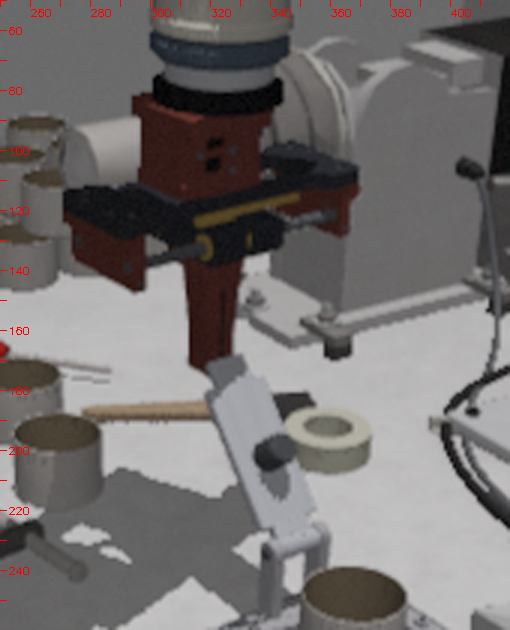

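The finger has made contact with the leaf tip at 5 N, outside face, at about (322,175). Now I'll push it over.

```bash
python3 -m crank '[[[0,-0.6,0],[0,0,0],0],[[0,-0.6,0],[0,0,0],0],[[0,-0.6,0],[0,0,0],0],[[0,-0.6,0],[0,0,0],0]]';python3 -m crank '[[[-0.2,-0.6,0],[0,0,0],0],[[-0.3,-0.6,0],[0,0,0],0],[[-0.4,-0.6,0],[0,0,0],0],[[-0.4,-0.6,0],[0,0,0],0]]'; python3 - <<'E'
from h import *
go(5,70,165)
crop('scene',250,50,420,260,3,'s14.png')
E
```

```text
t: 15.8
ee_pos: [535.8, 254.8, 141.8]
orientation: [-0.056, 1.567, 0.059]
ft_force: [-0.5, 4.1, 2.9]
width: 0.4
t: 16.3
ee_pos: [535.9, 229.2, 153.1]
orientation: [-0.058, 1.572, 0.057]
ft_force: [-0.6, 1.6, -1.5]
width: 0.4
t 16.3 jig pos [  3.8  99.1 153.1] F [-0.6  1.6 -1.5] width 0.4
 shift cm [-1.18 -2.91  0.11] turn deg [ 0.2 -0.1  0. ]
 shift after turn [-1.19 -2.91  0.12]
```

View pics/s14.png

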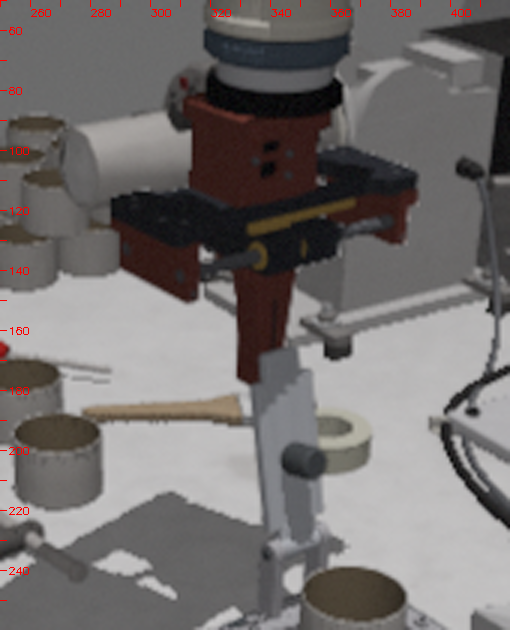

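The leaf is coming up, at about 1.8 rad. I'll follow its arc over the top.

```bash
python3 -m crank '[[[-0.3,-0.6,0],[0,0,0],0],[[-0.3,-0.6,0],[0,0,0],0],[[-0.3,-0.5,0],[0,0,0],0],[[-0.3,-0.5,0],[0,0,0],0],[[0,-0.5,0],[0,0,0],0]]';python3 -m crank '[[[0,-0.6,0],[0,0,0],0],[[0,-0.5,0],[0,0,0],0],[[0.1,-0.6,0],[0,0,0],0],[[0.1,-0.5,0],[0,0,0],0],[[0.1,-0.5,0],[0,0,0],0]]'; python3 - <<'E'
from h import *
go(5,19,154)
crop('scene',250,50,420,260,3,'s15.png')
E
```

```text
t: 16.98
ee_pos: [538.7, 202.9, 165.9]
orientation: [-0.057, 1.569, 0.058]
ft_force: [-0.1, 2.5, 1.5]
width: 0.4
t: 17.6
ee_pos: [540.5, 175.8, 162.3]
orientation: [-0.057, 1.57, 0.057]
ft_force: [0.6, 1.5, 1.3]
width: 0.4
t 17.6 jig pos [  4.7  45.5 162.3] F [0.6 1.5 1.3] width 0.4
 shift cm [ 0.83 -2.65  0.02] turn deg [0.3 0.  0. ]
 shift after turn [ 0.83 -2.65  0.03]
```

View pics/s15.png

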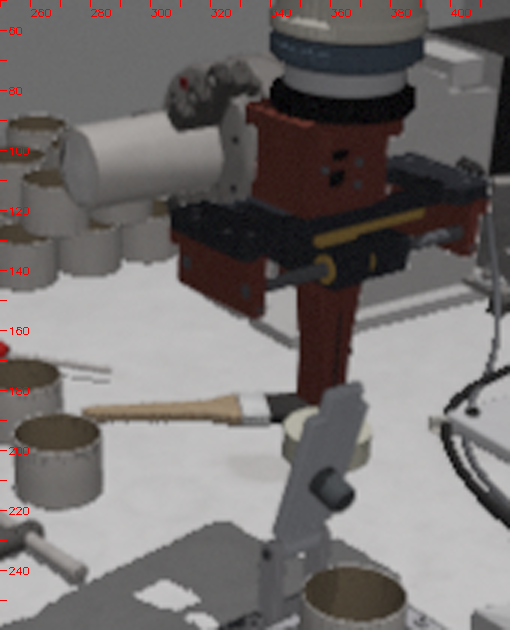

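The leaf is past upright, with the finger behind it. I'll follow the arc down.

```bash
python3 -m crank '[[[0.1,-0.6,0],[0,0,0],0],[[0.1,-0.5,0],[0,0,0],0],[[0.2,-0.6,0],[0,0,0],0],[[0.2,-0.5,0],[0,0,0],0],[[0.2,-0.5,0],[0,0,0],0]]';python3 -m crank '[[[0.25,-0.5,0],[0,0,0],0],[[0.3,-0.5,0],[0,0,0],0],[[0.3,-0.5,0],[0,0,0],0],[[0.35,-0.4,0],[0,0,0],0],[[0.4,-0.4,0],[0,0,0],0]]'; python3 - <<'E'
from h import *
go(5,-21,117)
crop('scene',250,50,420,300,3,'s16.png')
E
```

```text
t: 18.27
ee_pos: [542.3, 148.9, 154.1]
orientation: [-0.057, 1.57, 0.057]
ft_force: [-1.2, 2.3, 0.2]
width: -0.1
t: 18.9
ee_pos: [544.2, 125.9, 138.3]
orientation: [-0.058, 1.57, 0.057]
ft_force: [-0.2, -0.3, 2.7]
width: 0.3
t 18.9 jig pos [  5.   -4.6 138.3] F [-0.2 -0.3  2.7] width 0.3
 shift cm [ 2.13 -1.64 -0.  ] turn deg [0.3 0.  0. ]
 shift after turn [ 2.13 -1.64  0.  ]
```

View pics/s16.png

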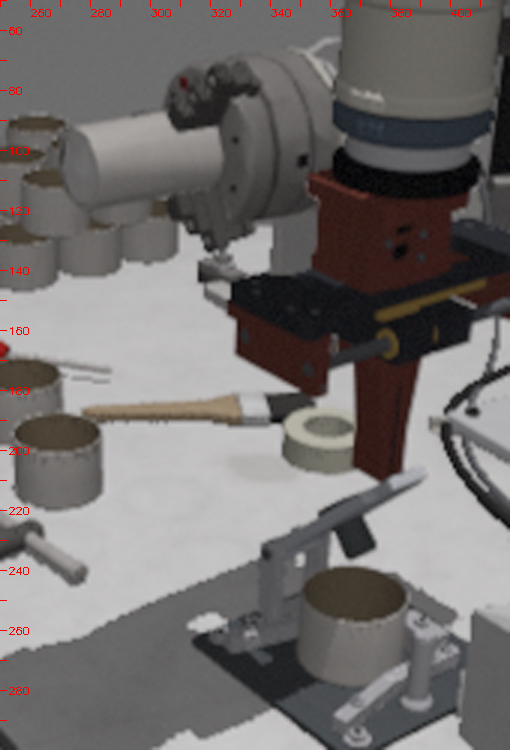

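The leaf is at about 45° and the cup hasn't moved. I'll continue down.

```bash
python3 -m crank '[[[0.4,-0.4,0],[0,0,0],0],[[0.4,-0.35,0],[0,0,0],0],[[0.4,-0.35,0],[0,0,0],0],[[0.45,-0.3,0],[0,0,0],0],[[0.45,-0.3,0],[0,0,0],0]]';python3 -m crank '[[[0.5,-0.25,0],[0,0,0],0],[[0.5,-0.25,0],[0,0,0],0],[[0.5,-0.25,0],[0,0,0],0],[[0.5,-0.2,0],[0,0,0],0],[[0.5,-0.15,0],[0,0,0],0]]'; python3 - <<'E'
from h import *
go(5,-37,67)
crop('scene',250,50,420,300,3,'s17.png')
E
```

```text
t: 19.58
ee_pos: [545.3, 109.1, 117.1]
orientation: [-0.057, 1.57, 0.057]
ft_force: [-0.2, 0.5, 0.2]
width: 0.4
t: 20.2
ee_pos: [546.1, 98.3, 92.0]
orientation: [-0.057, 1.57, 0.057]
ft_force: [-0.6, -1.2, 1.4]
width: 0.4
t 20.2 jig pos [  5.  -32.3  92. ] F [-0.6 -1.2  1.4] width 0.4
 shift cm [ 2.5  -0.47  0.  ] turn deg [ 0.3 -0.   0. ]
 shift after turn [ 2.5  -0.47  0.  ]
```

View pics/s17.png

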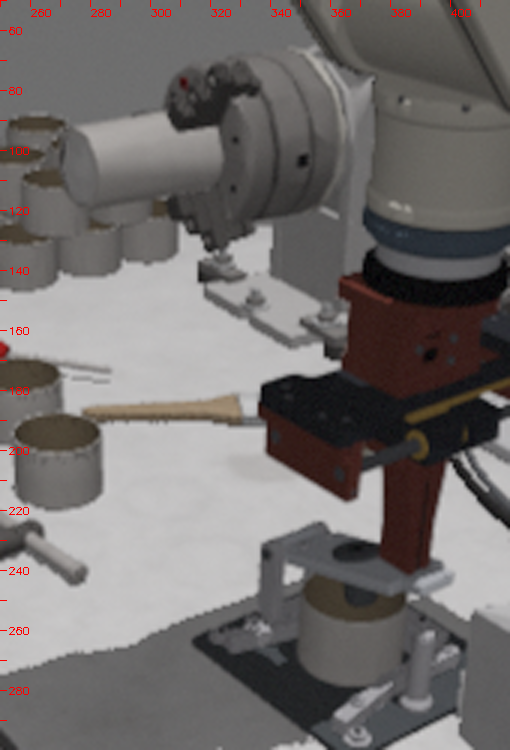

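The nose is entering the mouth with the force still small. Now for the final slow descent.

```bash
python3 -m crank '[[[0.5,-0.1,0],[0,0,0],0],[[0.5,-0.1,0],[0,0,0],0],[[0.4,-0.1,0],[0,0,0],0],[[0.4,-0.1,0],[0,0,0],0]]';python3 -m crank '[[[0.2,0,0],[0,0,0],0],[[0.2,0,0],[0,0,0],0]]'; python3 -m crank '[[[0.2,0,0],[0,0,0],0],[[0.1,0,0],[0,0,0],0]]'; python3 - <<'E'
from h import *
go(5,-37,65)
crop('scene',250,50,420,300,3,'s18.png')
E
```

```text
t: 20.75
ee_pos: [546.4, 94.5, 74.1]
orientation: [-0.057, 1.57, 0.057]
ft_force: [0.0, 0.8, 1.1]
width: 0.4
t: 21.0
ee_pos: [546.4, 94.3, 70.3]
orientation: [-0.058, 1.57, 0.057]
ft_force: [0.9, -1.3, 0.9]
width: 0.4
t: 21.25
ee_pos: [546.4, 94.4, 67.3]
orientation: [-0.057, 1.57, 0.057]
ft_force: [-0.4, -0.5, 1.7]
width: 0.3
t 21.25 jig pos [  5.  -36.1  67.3] F [-0.4 -0.5  1.7] width 0.3
 shift cm [ 0.23 -0.09  0.  ] turn deg [0.3 0.  0. ]
 shift after turn [ 0.23 -0.09  0.  ]
```

View pics/s18.png

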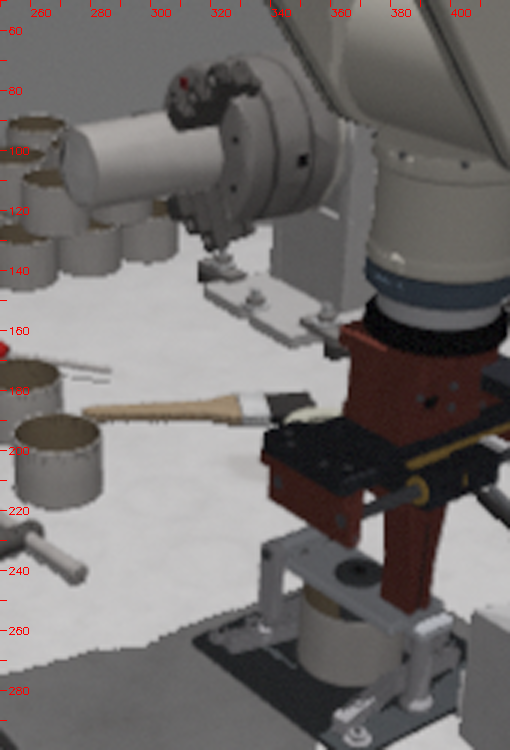

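The leaf is nearly on the post. I'll press down in 1 mm steps until the force rises.

```bash
python3 -m crank '[[[0.1,0,0],[0,0,0],0],[[0.1,0,0],[0,0,0],0]]'; python3 -m crank '[[[0.1,0,0],[0,0,0],0],[[0,0,0],[0,0,0],0]]'; python3 -m crank '[[[0.1,0,0],[0,0,0],0],[[0,0,0],[0,0,0],0]]'
```

```text
t: 21.55
ee_pos: [546.3, 94.4, 65.3]
orientation: [-0.057, 1.57, 0.057]
ft_force: [-0.1, -0.7, 2.1]
width: 0.8
t: 21.8
ee_pos: [546.4, 94.4, 65.2]
orientation: [-0.057, 1.57, 0.057]
ft_force: [-2.5, -1.1, 10.6]
width: 0.6
t: 22.05
ee_pos: [546.5, 94.4, 65.1]
orientation: [-0.057, 1.57, 0.057]
ft_force: [-5.9, -1.3, 19.0]
width: 0.6
```

The leaf is solidly on the post, with its top at z of about 65 and 19 N pressing on it. I'll lift off straight up and check.

```bash
python3 -m crank '[[[-0.5,0,0],[0,0,0],0],[[-1,0,0],[0,0,0],0],[[-3,0,0],[0,0,0],0],[[-5,0,0],[0,0,0],0],[[-4,3,-2],[0,0,0],0]]'; python3 -m crank '[[[0,5,-4],[0,0,0],0],[[0,5,-5],[0,0,0],0],[[0,5,-4],[0,0,0],0],[[0,5,0],[0,0,0],0],[[0,0,0],[0,0,0],0]]'; python3 - <<'E'
from h import *
go(5,-37,65)
crop('scene',290,150,420,310,5,'s19.png')
crop('top',290,170,420,280,6,'t19.png')
E
```

```text
t: 22.68
ee_pos: [525.5, 122.4, 200.5]
orientation: [-0.055, 1.568, 0.056]
ft_force: [-0.1, 0.4, -0.2]
width: 0.2
t: 23.3
ee_pos: [387.9, 308.1, 199.0]
orientation: [-0.06, 1.569, 0.062]
ft_force: [0.4, -0.9, 0.4]
width: 0.1
t 23.3 jig pos [-138.5  188.   199. ] F [ 0.4 -0.9  0.4] width 0.1
 shift cm [ 13.39 -22.64  14.14] turn deg [ 0.5  0.1 -0.1]
 shift after turn [ 13.4  -22.5   14.35]
```

View pics/s19.png

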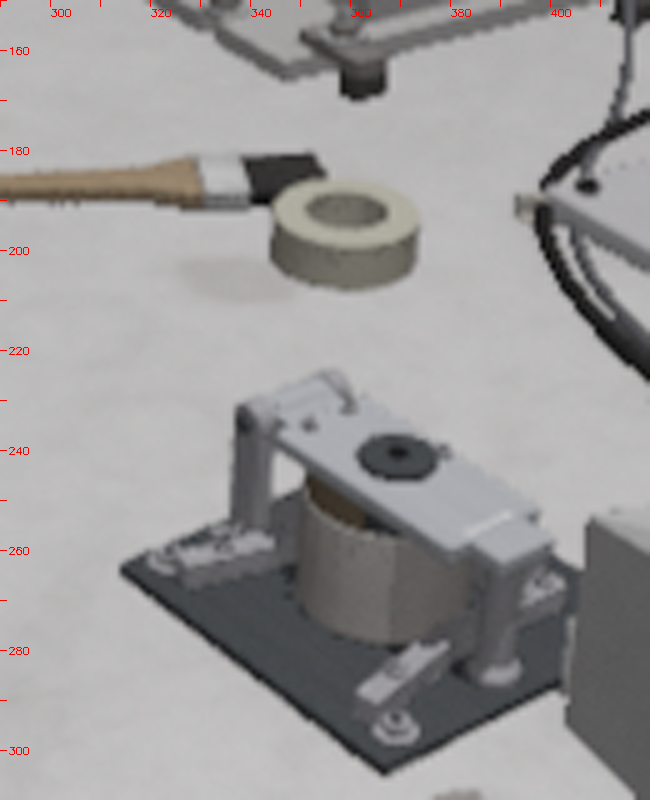

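View pics/t19.png

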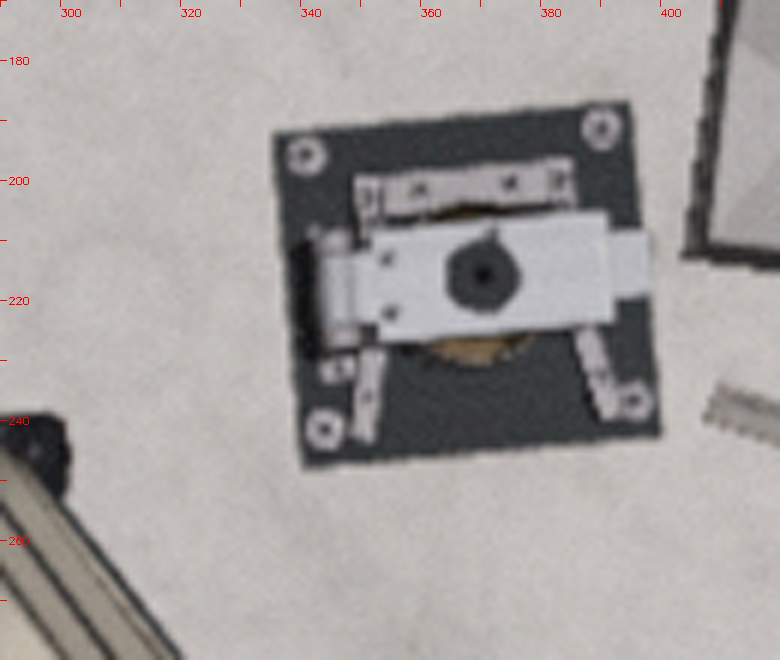

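The leaf lies level on the post with its tab at (395,257). The cup is upright at the same spot, its left rim at column 350 as before. The robot is clear, so I'll hand in.

```bash
python3 -m crank '[[[0,0,0],[0,0,0],0],[[0,0,0],[0,0,0],0]]'; python3 - <<'E'
from workcell import *
print(close_job())
E
```

```text
t: 23.65
ee_pos: [388.6, 304.2, 198.3]
orientation: [-0.056, 1.57, 0.056]
ft_force: [0.8, 0.0, 0.2]
width: 0.7
the job is handed in; nothing more can be done
None
```

The cup is standing upright against the end bar and the bush plate is shut above it; I handed the job in at about 23.7 s of the 61 s allowed. With the fingers closed, I tipped the cup up by its upper rim onto the base plate. I then pushed it home between the rails with the tool tilted 10°, and pushed the bush plate over its arc onto the rest post.

**Forces:** The highest wrist readings were about 14 N when the cup met the end bar and about 20 N when the plate landed on the post. Both are under the 40 N and 60 N limits.

**Cup position:** Before shutting the plate, the cup's centre measured within about 1 mm of home in x, in both the wrist and scene views. In y it was about 1–3 mm off. The last scene picture shows it unmoved.

**Bush plate:** It stopped with its top at z ≈ 65 mm, which is its stated shut height. In the last pictures it lies level on the post, and the robot was clear of everything.

**Checks that disagreed:**
- The wrist camera put the jig 3–5 mm further left than the top camera did, and up to about 3 mm nearer the robot in one view. I judged the cup relative to the jig as seen in the same picture.
- The base plate measured about 2% small.

**Not measured:** I did not measure the bystanders at the end. The arm passed well clear of them and showed no unexpected force.

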